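Find the flush catch of a vacuum sealer and open its lid

ROBOT

A 7-joint arm with a two-finger parallel gripper is mounted at the origin on a cart in front of the work surface, level with it; the furniture and walls round the work are solid. World frame = base frame: x ahead of the robot, y to its left, z up, the work surface at z = 0. Lengths are in mm, angles in rad, forces in N, time in s.
With the tool pointing down it reaches from about 400 to 875 mm from the base axis. Payload 4.4 kg.
Tool frame: the origin (TCP) lies midway between the tips of the shut fingers; the grasp point (between the pads) lies 19 mm behind it; x points along the fingers, y is the direction in which the jaws open and shut, and the axes are right-handed (so a half turn about x gives the same grasp; the last joint's range is limited). The gripper opens to 85 mm and grips with 20 to 120 N. Pads are 22 mm wide; open, the fingers measure 114 mm over their backs; the gripper's body (76 mm by 85 mm) begins 54 mm behind the grasp point. The pads swing forward as they close: fully open they stand 13 mm farther back than shut.
Start: joints at [-1.381, 0.628, 0.038, 1.517, -0.027, 0.996, -0.02], TCP at [164.438, 628.87, 231.313] pointing down, gripper open.
Joint ranges: [-3.06, 3.06], [-0.37, 2.12], [-1.25, 1.32], [0.18, 2.47], [-1.1, 4.24], [0.23, 1.98], [-2.94, 2.94]. Speed limits (rad/s): [2.57, 2.57, 3.14, 3.14, 3.14, 3.14, 3.14].

INTERFACE

Orientations are given as [roll, pitch, yaw] about the fixed x, y, z axes, in that order (R = Rz(yaw) Ry(pitch) Rx(roll)).
In Python, from cell import ctrl gives the robot as it stands.
- The arm moves only by the tool arm_command, never from a script. Its argument "series" is a list of rows, each a list of 7 numbers: the opening, from 0 (shut) to 1 (fully open), then the shift along the world's x, y, z in cm, then the turn, a rotation vector about the world's x, y, z in degrees. In form: [[claw, x, y, z, rx, ry, rz], ...]. A call has 1 to 20 rows; each row shifts and turns the commanded pose from where the row before left it; what a row does not reach is not made up. A row lasts 1/12 s, in which the tool goes at most 41.7 mm and 7.16 degrees, less where a joint would pass 70% of its speed; a pose out of reach is approached as far as the arm can. A call with a gripper value outside its range is refused whole. The fingers move at their own pace and stop on an object; the grip force is fixed at half the most. Time passes only in rows, so rows that do not move let the fingers close. It gives the time, the measured TCP pose, the force and the opening at its end, in the units of the state.
- ctrl.read_state(): the state, without advancing time (a new reading comes with each control period).
- ctrl.get_image(name): name is "side" or "top" or "wrist"; returns the picture (420x560x3 uint8, blue, green, red); there is no depth.
- ctrl.calibration(name): a dict with "fovy" (degrees; the focal length in pixels is half the picture's height over the tangent of half this angle, whatever the lens; pixels are square), "cx", "cy" (the principal point, pixels), "cam_to_world" (4x4, takes a point from camera to world coordinates); the wrist camera has in their place "T_tool_cam" (4x4, takes a point from camera to tool coordinates, whose origin is the TCP and whose axes are the tool frame's). Camera axes: x right, y up, looking along -z (the intrinsics and any distortion apply to the point x, -y, -z); pixel columns grow to the right and rows downward; lengths in mm; the calibration is good to about 2 mm. A picture is of the moment at which its call begins: read the wrist's pose just before it. calibration takes no time and is no camera call.
- ctrl.finish_job(): hands the job in, once; it reports no verdict.
Trained networks look in the newest picture that a camera, given by its name, has taken for a name from the list of things; names that differ only in an ending like _2 or _b are one class to them, and where a whole thing is asked for, a point or a joint stands for the part that bears it (a point fixed in the world has none). Each returns a list of dicts, best first, with "conf" (0 to 1); they miss things now and then, are a little off and sometimes report something else, mostly with a low value. They report only what shows in the picture. A call takes as long as a camera call.
- ctrl.spot_in(label, camera): "centre" ([x, y, z] in mm, in world coordinates, good to about 4 mm: the middle of the surface that is visible of it).
The state is a dict: "clock": time; "qpos": joint angles; "qd": joint speeds; "tau": joint torques, N m; "eef_pos": TCP position; "tool_rot": TCP orientation; "force": force on the tool from outside, world axes, zero at the start; "torque": the same for the moment, N m; "width": finger opening in mm.
Only numpy, scipy, OpenCV 4.12 (cv2) and the standard library are available. Lean on these libraries where they do the work, as an engineer would, in place of code of your own. Each camera call takes 0.05 s, during which the arm holds its last target.

TASK

Open the vacuum sealer on the table so that it can be looked over inside. Its lid catch is a press plate set flush somewhere in the flat metal strip along the front of the top: feel along the strip with the fingertips until a spot gives way, press it fully in so that the lid springs up part of the way, then push the lid on from its underside until it stands upright by itself. Press gently, grip and lift nothing (push the lid, do not pinch it), and leave the things around the sealer where they are.

Things in the scene. Friction and masses are not known exactly. Their poses are not given: they have to be found in the camera images.
- sealer: vacuum sealer, 200 mm deep (x), 390 wide (y), 94 high; grey base, metal top; does not shift. Origin: centre of its underside, on the table; x points from front to back (hinge side), y to the left along its width, z up. The front 53 mm of the top (x -100 to -47, level at z 94) is a flat fixed metal strip; behind a narrow gap the rest of the top (x -47 to +92) is the lid
- strip_mid (a point): middle of the stretch of flat strip in which the catch can lie: at x -73.5, y 0, z 94 mm of the sealer. The catch's centre lies on this line, up to 55 mm to either side along the sealer's y; it is not tracked and must be found by feel or sight
- catch (a joint): concealed press plate, 42 (x) by 56 mm (y), same metal as the strip, flush, a 1.5 mm seam round it. Value: how far it is pressed down, 0 (flush) to 0.005 m (fully in). Sprung: gives at 1.5 N, fully in at 5.5 N, returns when let go; the strip round it is rigid, so the whole fingertip must be on the plate. From about 3 mm on it frees the lid
- lid (a joint): lid angle: 0 shut, 1.57 upright, 1.75 rad against its stop. Hinge axis along y at x +88, z 74 mm of the sealer. Shallow pan 372 wide, 132 from hinge to front edge, 22 mm thick. Latched until the catch is pressed; then springs lift it part of the way, to about 0.65 to 1.0 rad; the stiff hinge holds it there and at any angle beyond; about 2 N at the front edge pushes it on
- lid_edge (a point): on the lid: middle of the lower front edge (shut: at x -44.5, y 0, z 72 mm of the sealer); its z axis is the lid's outward normal, its x points along the lid to the hinge
- marker: bystander: marker pen, 17 x 135 x 16 mm, white with a black cap, loose on the table in front of the sealer; origin centre of its underside
- tape_roll: bystander: roll of tan tape, 96 mm across, 25 mm high, lying loose in front of the sealer; origin centre of its underside
- timer: bystander: clockwork timer, 62 x 62 x 51 mm, white with a knob on top, loose in front of the sealer; origin centre of its underside

How it is judged:
By the outcome, as a careful person would: the job done as asked, in the order asked, and still so for the second after the job is handed in, with the robot touching nothing.
It also fails if it takes over 45 s, if anything falls off the work surface, if the arm or the gripper's body presses on something with over 40 N, if the wrist force passes 120 N, or if a joint passes its speed limit or range.

## Working session

There is one attempt and no reset: what is moved stays moved. The work goes in short steps, Python scripts to look and compute and a tool call to move; the robot and the scene stay as the last step left them, time stands still between calls to the robot, and variables do not carry over. Pictures are saved under pics/ and viewed, and the job is handed in when it is done.

Besides the shell and the picture viewer there is one more tool, called after "Call:" as name(argument=value, ...) on one line, values as JSON. arm_command: Moves the arm, as the interface text tells. Its arguments: {"type":"object","properties":{"series":{"type":"array"}},"required":["series"]}

```bash
ls; mkdir -p pics; python3 - <<'E'
from cell import ctrl
import cv2
s=ctrl.read_state(); print(s)
for n in ["side","top","wrist"]:
    cv2.imwrite(f"pics/a_{n}.png",ctrl.get_image(n)); print(n,ctrl.calibration(n))
for l in ["sealer","strip_mid","lid_edge","marker","tape_roll","timer","catch","lid"]:
  for n in ["top","side"]:
    try: print(l,n,ctrl.spot_in(l,n)[:2])
    except Exception as e: print(l,n,e)
print(ctrl.read_state()["clock"])
E
```

```text
pics
{'clock': 0.0, 'qpos': array([-1.38080204,  0.62931703,  0.03843509,  1.51841978, -0.02700685,
        0.99632131, -0.02002426]), 'qd': array([ 0.00227582, -0.00158867, -0.00131004, -0.00186535,  0.00120508,
       -0.00137791,  0.00160415]), 'tau': array([-4.87293073e-04, -5.63403082e+01,  1.22627746e+00, -1.93436641e+01,
        1.10030701e-02,  1.05646616e-02, -5.94510553e-06]), 'eef_pos': array([164.25970699, 628.22132382, 230.39128587]), 'tool_rot': array([-1.56270033,  1.56884857, -1.81851821]), 'force': array([ 0.43906603, -0.03419648,  0.23893319]), 'torque': array([ 0.01807007, -0.01146786, -0.00596726]), 'width': 85.63836988398381}
side {'fovy': 46.27541329264331, 'cx': 285.65209863818046, 'cy': 208.5925309494746, 'cam_to_world': array([[-9.60159020e-01,  1.76293634e-01, -2.16829912e-01,
         2.95421452e+02],
       [-2.79453629e-01, -6.07299517e-01,  7.43702202e-01,
         8.33110374e+02],
       [-5.70737275e-04,  7.74666284e-01,  6.32370005e-01,
         7.69784281e+02],
       [ 0.00000000e+00,  0.00000000e+00,  0.00000000e+00,
         1.00000000e+00]])}
top
[... 1056 characters left out ...]
 90.1], 'conf': 0.8}]
lid_edge top [{'centre': [584.7, 24.6, 96.0], 'conf': 0.93}]
lid_edge side [{'centre': [583.0, 56.4, 93.7], 'conf': 0.8}]
marker top [{'centre': [403.0, -121.3, 13.3], 'conf': 0.55}]
marker side [{'centre': [401.8, -116.2, 13.6], 'conf': 0.48}]
tape_roll top [{'centre': [398.4, 74.4, 25.0], 'conf': 0.62}]
tape_roll side [{'centre': [399.6, 81.3, 17.1], 'conf': 0.75}]
timer top [{'centre': [416.7, 183.4, 26.2], 'conf': 0.77}]
timer side [{'centre': [406.7, 186.3, 37.5], 'conf': 0.58}]
catch top [{'centre': [482.4, 63.0, 93.5], 'conf': 0.62}]
catch side [{'centre': [490.9, 57.3, 94.8], 'conf': 0.87}]
lid top [{'centre': [583.2, 22.3, 92.6], 'conf': 0.94}]
lid side []
0.95
```

View pictures.

View pics/a_top.png

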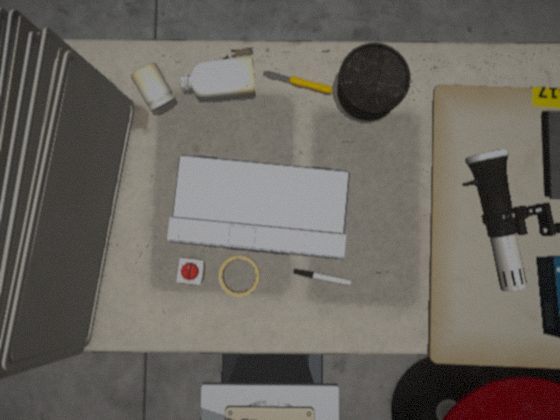

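View pics/a_side.png

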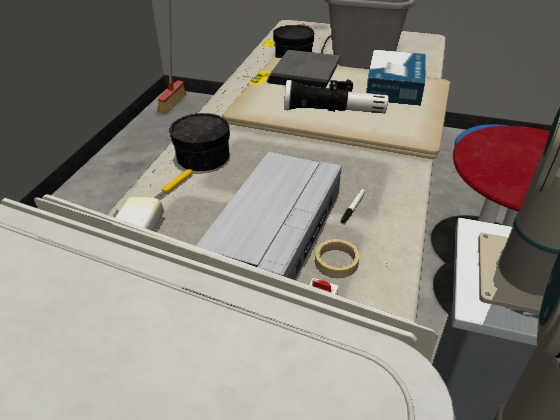

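View pics/a_wrist.png

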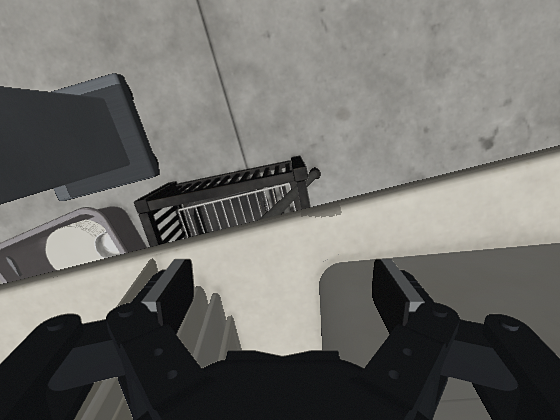

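```bash
python3 - <<'E'
import cv2
im=cv2.imread("pics/a_top.png")
c=im[145:300,150:370]; cv2.imwrite("pics/a_topz.png",cv2.resize(c,None,fx=3.6,fy=3.6,interpolation=cv2.INTER_CUBIC))
c=im[210:260,160:350];g=cv2.createCLAHE(4,(4,4)).apply(cv2.cvtColor(c,cv2.COLOR_BGR2GRAY)); cv2.imwrite("pics/a_topz2.png",cv2.resize(g,None,fx=4,fy=4,interpolation=cv2.INTER_CUBIC))
im=cv2.imread("pics/a_side.png")
c=im[140:290,190:370]; cv2.imwrite("pics/a_sidez.png",cv2.resize(c,None,fx=4,fy=4,interpolation=cv2.INTER_CUBIC))
E
```

```text
(no output)
```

View pics/a_topz.png

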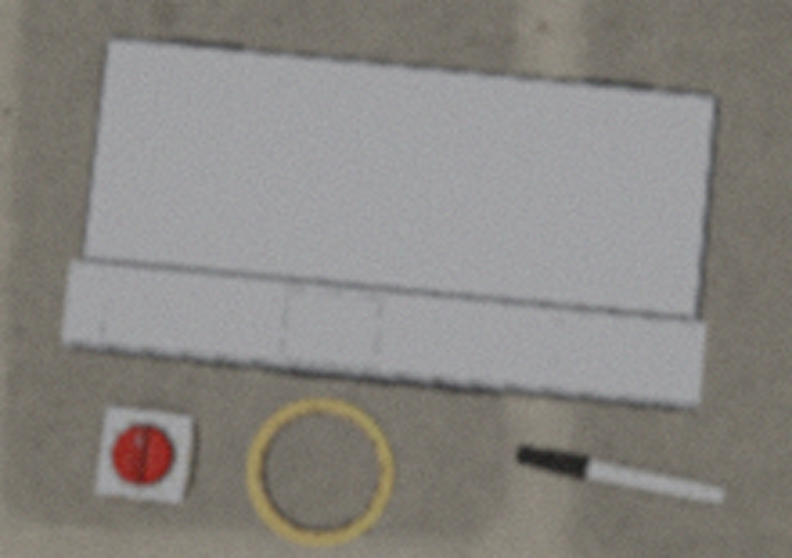

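View pics/a_topz2.png

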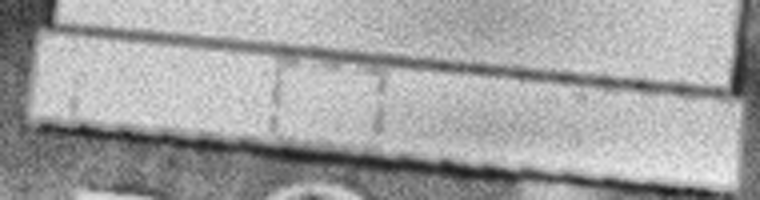

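View pics/a_sidez.png

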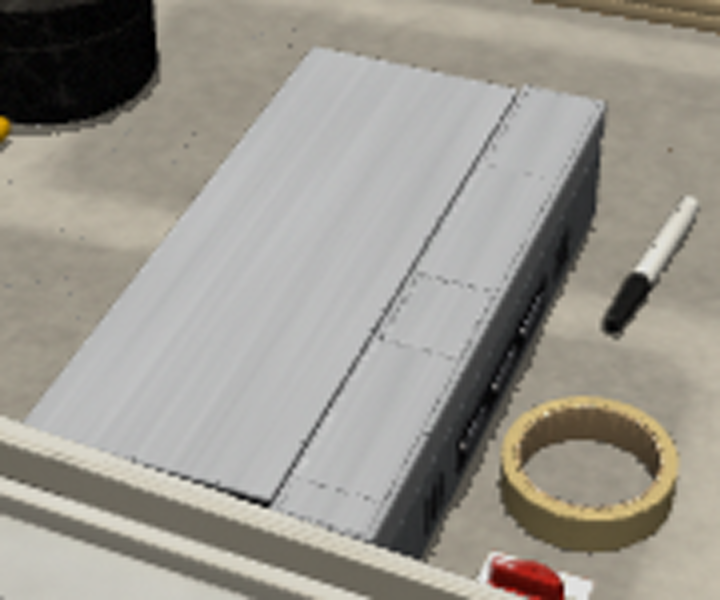

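```bash
cat > h.py <<'E'
import numpy as np
from scipy.spatial.transform import Rotation as R
from cell import ctrl
def Tcam(n,s=None):
    c=ctrl.calibration(n)
    if n!="wrist": return c,np.array(c["cam_to_world"])
    T=np.eye(4);T[:3,:3]=R.from_euler("xyz",s["tool_rot"]).as_matrix();T[:3,3]=s["eef_pos"]
    return c,T@np.array(c["T_tool_cam"])
def ray(n,px,s=None):
    c,T=Tcam(n,s); f=210/np.tan(np.radians(c["fovy"]/2))
    d=T[:3,:3]@np.array([(px[0]-c["cx"])/f,-(px[1]-c["cy"])/f,-1]); return T[:3,3],d
def onz(n,px,z,s=None):
    o,d=ray(n,px,s); return o+d*(z-o[2])/d[2]
def proj(n,p,s=None):
    c,T=Tcam(n,s); f=210/np.tan(np.radians(c["fovy"]/2))
    q=np.linalg.inv(T)@np.r_[p,1]; return np.array([c["cx"]+f*q[0]/-q[2],c["cy"]+f*q[1]/q[2]])
E
python3 - <<'E'
from h import *
np.set_printoptions(precision=1,suppress=True)
z=lambda u,v:(150+u/3.6,145+v/3.6)
w=lambda u,v:(190+u/4,140+v/4)
print("top strip FL,BL,FR,BR",*[onz("top",z(*p),94) for p in [(63,345),(70,262),(697,407),(705,322)]])
print("top lidback L,R",*[onz("top",z(*p),94) for p in [(108,40),(714,95)]])
P=[onz("top",z(*p),94) for p in [(288,290),(284,352),(381,298),(376,360)]]
print("plate",*P,np.mean(P,0))
P=[onz("side",w(*p),94) for p in [(418,272),(497,290),(460,357),(378,337)]]
print("side plate",*P,np.mean(P,0))
print("side strip right BR,FR",*[onz("side",w(*p),94) for p in [(520,85),(606,100)]])
s=ctrl.read_state(); print(R.from_euler("xyz",s["tool_rot"]).as_matrix())
print("wrist cam",Tcam("wrist",s)[1])
for zz in [0,100,200]: print(zz,*[onz("wrist",p,zz,s) for p in [(0,290),(560,145),(320,270),(160,300)]])
for zz in [0,200,400]: print("top",zz,*[onz("top",p,zz) for p in [(130,100),(90,350),(45,40),(0,10),(0,365)]])
for zz in [0,200,400]: print("side",zz,*[onz("side",p,zz) for p in [(0,205),(435,340),(410,420),(40,200)]])
E
```

```text
top strip FL,BL,FR,BR [477.3 225.9  94. ] [528.  222.9  94. ] [ 442.7 -159.5   94. ] [ 494.3 -164.6   94. ]
top lidback L,R [665.7 203.   94. ] [ 634.1 -170.7   94. ]
plate [511.9  89.5  94. ] [474.1  91.4  94. ] [507.4  32.8  94. ] [469.7  35.4  94. ] [490.8  62.3  94. ]
side plate [509.2  31.   94. ] [464.3  34.   94. ] [469.8  92.1  94. ] [515.   88.8  94. ] [489.6  61.5  94. ]
side strip right BR,FR [ 497.4 -162.5   94. ] [ 443.3 -161.1   94. ]
[[-0.   0.3  1. ]
 [ 0.   1.  -0.3]
 [-1.   0.  -0. ]]
wrist cam [[  0.3  -0.9  -0.3  93.9]
 [  1.    0.2   0.1 645.8]
 [ -0.   -0.3   1.  375.5]
 [  0.    0.    0.    1. ]]
0 [217.7 203.1   0. ] [209.9 964.2   0. ] [300.9 644.8   0. ] [289.6 414.8   0. ]
100 [184.7 321.  100. ] [179.  879.4 100. ] [245.8 645.1 100. ] [237.5 476.3 100. ]
200 [151.8 438.9 200. ] [148.1 794.6 200. ] [190.7 645.3 200. ] [185.4 537.8 200. ]
top 0 [822.7 345.8   0. ] [225.4 419.9   0. ] [972.1 559.5   0. ] [1047.9  674.3    0. ] [189.6 627.9   0. ]
top 200 [758.5 287.  200. ] [259.3 348.9 200. ] [883.4 465.7 200. ] [946.8 561.6 200. ] [229.3 522.8 200. ]
top 400 [694.4 228.2 400. ] [293.2 278.  400. ] [794.8 371.8 400. ] [845.7 448.9 400. ] [269.1 417.7 400. ]
side 0 [1249.4  113.3    0. ] [183.5 222.3   0. ] [214.2 392.2   0. ] [1166.4   68.2    0. ]
side 200 [1001.5  300.3  200. ] [212.6 381.  200. ] [235.3 506.8 200. ] [940.1 266.9 200. ]
side 400 [753.7 487.3 400. ] [241.7 539.7 400. ] [256.4 621.3 400. ] [713.8 465.7 400. ]
```

```bash
python3 - <<'E'
import cv2,numpy as np
im=cv2.imread("pics/a_top.png"); a=cv2.convertScaleAbs(cv2.resize(im[0:380,0:150],None,fx=1.57,fy=1.57),alpha=1.5)
im=cv2.imread("pics/a_wrist.png"); b=cv2.resize(im[240:420,60:320],None,fx=2,fy=2)
h=600; c=np.zeros((h,780,3),np.uint8); c[:a.shape[0],:a.shape[1]]=a; c[:b.shape[0],250:250+b.shape[1]]=b
cv2.imwrite("pics/b.png",c)
E
```

```text
(no output)
```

View pics/b.png

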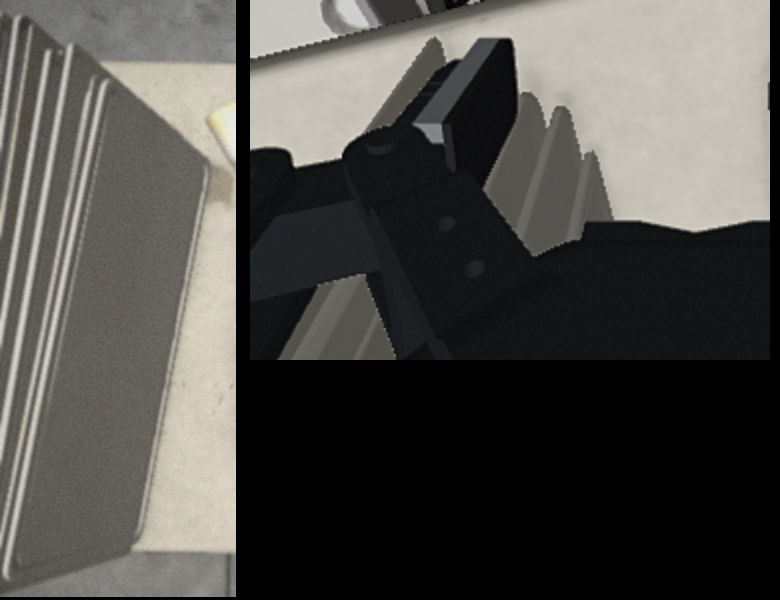

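```bash
python3 - <<'E'
from h import *
np.set_printoptions(precision=2,suppress=True)
s=ctrl.read_state(); M=R.from_euler("xyz",s["tool_rot"]).as_matrix(); print(M, s["eef_pos"])
xa=np.array([.996,-.0892,0]); T=np.c_[[0,0,-1],[ .0892,.996,0],xa]
print(np.linalg.det(T)); print("rotvec deg",np.degrees(R.from_matrix(T@M.T).as_rotvec()))
c=np.array([559.6,24.3,0]); ya=np.array([.0892,.996,0])
print(c-73.5*xa+31.3*ya, c-77*xa+31.3*ya)
E
```

```text
[[-0.    0.25  0.97]
 [ 0.    0.97 -0.25]
 [-1.    0.   -0.  ]] [164.47 628.87 231.35]
0.99997264
rotvec deg [-0.   -0.    9.54]
[489.19  62.03   0.  ] [485.7   62.34   0.  ]
```

Call:
arm_command(series=[[0,0,0,4,0,0,0],[0,0,0,4,0,0,0],[0,0,0,4,0,0,0],[0,0,0,4,0,0,0],[0,0,0,4,0,0,0],[0,0,0,2,0,0,0]])

```text
clock: 1.45
eef_pos: [164.8, 629.9, 457.3]
tool_rot: [1.6, 1.563, 1.344]
force: [0.9, 0.6, 0.8]
width: 12.3
```

Call:
arm_command(series=[[0,2.4,-2.3,0,0,0,1],[0,2.4,-2.3,0,0,0,1],[0,2.4,-2.3,0,0,0,1],[0,2.4,-2.3,0,0,0,1],[0,2.4,-2.3,0,0,0,1],[0,2.4,-2.3,0,0,0,1],[0,2.4,-2.3,0,0,0,1],[0,2.4,-2.3,0,0,0,1],[0,2.4,-2.3,0,0,0,1],[0,2.4,-2.3,0,0,0,0.5]])

```text
clock: 2.28
eef_pos: [405.3, 397.5, 451.5]
tool_rot: [1.278, 1.57, 1.189]
force: [1.2, 0.3, 0.9]
width: -0.2
```

Call:
arm_command(series=[[0,0.8,-3.35,0,0,0,0],[0,0.8,-3.35,0,0,0,0],[0,0.8,-3.35,0,0,0,0],[0,0.8,-3.35,0,0,0,0],[0,0.8,-3.35,0,0,0,0],[0,0.8,-3.35,-2,0,0,0],[0,0.8,-3.35,-2,0,0,0],[0,0.8,-3.35,-2,0,0,0],[0,0.8,-3.35,-2,0,0,0],[0,0.8,-3.35,-2,0,0,0],[0,0,0,-4,0,0,0],[0,0,0,-4,0,0,0],[0,0,0,-2,0,0,0]])

```text
clock: 3.37
eef_pos: [482.2, 62.8, 247.9]
tool_rot: [-2.867, 1.566, -2.959]
force: [-1.0, 0.3, -0.1]
width: 0.1
```

```bash
python3 - <<'E'
from h import *
import cv2
np.set_printoptions(precision=2,suppress=True)
s=ctrl.read_state(); M=R.from_euler("xyz",s["tool_rot"]).as_matrix(); print(s["eef_pos"],s["force"])
im=ctrl.get_image("wrist"); cv2.imwrite("pics/c_wrist.png",im)
xa=np.array([.996,-.0892,0]); T=np.c_[[0,0,-1],[ .0892,.996,0],xa]
print("rotvec deg",np.degrees(R.from_matrix(T@M.T).as_rotvec()))
print(ctrl.spot_in("catch","wrist"))
E
```

```text
[482.18  62.76 247.92] [-1.    0.28 -0.14]
rotvec deg [ 0.05 -0.28  0.15]
[{'centre': [489.7, 66.7, 91.7], 'conf': 0.57}]
```

View pics/c_wrist.png

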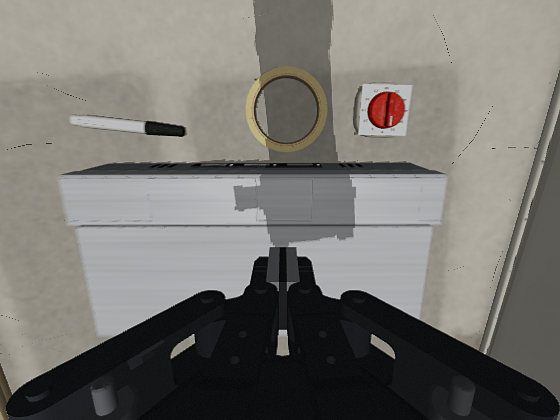

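```bash
python3 - <<'E'
from h import *
import cv2
np.set_printoptions(precision=1,suppress=True)
s=ctrl.read_state()
im=cv2.imread("pics/c_wrist.png"); c=im[150:250,180:380]; cv2.imwrite("pics/c_z.png",cv2.resize(cv2.convertScaleAbs(c,alpha=1.2),None,fx=4,fy=4,interpolation=cv2.INTER_CUBIC))
for p in [(257,178),(313,178),(313,222),(257,222)]: print(onz("wrist",p,94,s))
print(s["eef_pos"],proj("wrist",[489,62,94],s),proj("wrist",[482,62.8,94],s))
E
```

```text
[463.   37.7  94. ]
[468.   93.3  94. ]
[514.2  90.4  94. ]
[509.   32.4  94. ]
[481.8  63.4 248.3] [283.6 201. ] [283.8 194.3]
```

View pics/c_z.png

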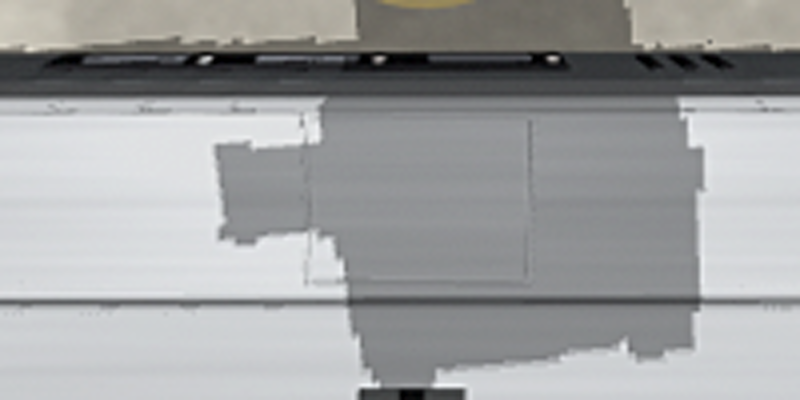

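Call:
arm_command(series=[[0,0.5,-0.05,-3,0,0,0],[0,0,0,-4,0,0,0],[0,0,0,-4,0,0,0],[0,0,0,-2,0,0,0],[0,0,0,0,0,0,0],[0,0,0,0,0,0,0]])

```text
clock: 3.97
eef_pos: [490.4, 63.6, 122.2]
tool_rot: [0.32, 1.57, 0.23]
force: [0.5, 0.1, 1.0]
width: 0.0
```

Call:
arm_command(series=[[0,-0.3,-0.1,-1.0,0,0,0],[0,0,0,-0.8,0,0,0],[0,0,0,-0.4,0,0,0],[0,0,0,0,0,0,0],[0,0,0,0,0,0,0]])

```text
clock: 4.38
eef_pos: [487.2, 62.6, 100.1]
tool_rot: [0.324, 1.569, 0.234]
force: [-0.1, 0.3, -0.6]
width: 0.4
```

Call:
arm_command(series=[[0,0,0,-0.3,0,0,0],[0,0,0,-0.2,0,0,0],[0,0,0,-0.1,0,0,0],[0,0,0,-0.1,0,0,0],[0,0,0,0,0,0,0]])

```text
clock: 4.8
eef_pos: [486.7, 62.4, 92.4]
tool_rot: [0.364, 1.57, 0.274]
force: [0.7, -0.1, 2.7]
width: -0.1
```

Call:
arm_command(series=[[0,0,0,-0.1,0,0,0],[0,0,0,-0.1,0,0,0],[0,0,0,0,0,0,0]])

```text
clock: 5.05
eef_pos: [486.7, 62.5, 90.4]
tool_rot: [0.343, 1.57, 0.254]
force: [0.3, 0.2, 3.7]
width: 0.2
```

It gives way smoothly. Press on, in small steps, until it bottoms out.

Call:
arm_command(series=[[0,0,0,-0.1,0,0,0],[0,0,0,-0.1,0,0,0],[0,0,0,0,0,0,0]])

```text
clock: 5.3
eef_pos: [486.7, 62.4, 88.9]
tool_rot: [0.65, 1.57, 0.56]
force: [-1.6, 0.2, 10.1]
width: -0.3
```

```bash
python3 - <<'E'
from h import *
import cv2
s=ctrl.read_state(); print(s["eef_pos"],s["force"])
cv2.imwrite("pics/d_side.png",ctrl.get_image("side"))
E
```

```text
[486.69982791  62.44218693  88.90350979] [-1.59829565  0.18072259 10.09445829]
```

View pics/d_side.png

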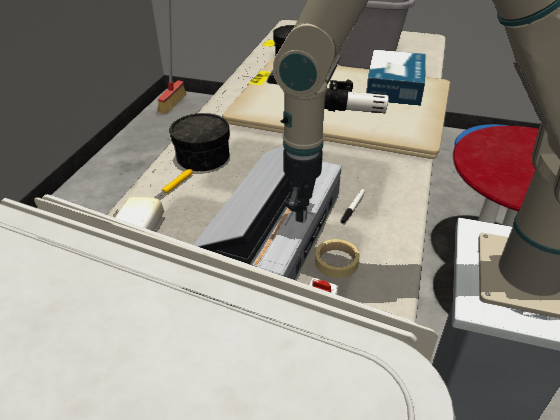

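Call:
arm_command(series=[[0,0,0,0.5,0,0,0],[0,0,0,1.5,0,0,0],[0,0,0,2,0,0,0],[0,0,0,2,0,0,0],[0,0,0,0,0,0,0],[0,0,0,0,0,0,0]])

```text
clock: 5.85
eef_pos: [486.6, 62.4, 148.7]
tool_rot: [0.265, 1.57, 0.175]
force: [-0.0, -0.3, -0.9]
width: 0.1
```

```bash
python3 - <<'E'
from h import *
import cv2
s=ctrl.read_state(); print(s["eef_pos"],s["force"])
im=ctrl.get_image("side");cv2.imwrite("pics/e_side.png",im)
cv2.imwrite("pics/e_sidez.png",cv2.resize(im[130:310,180:370],None,fx=3.2,fy=3.2))
cv2.imwrite("pics/e_wrist.png",ctrl.get_image("wrist"))
im=ctrl.get_image("top");cv2.imwrite("pics/e_top.png",cv2.resize(im[130:310,150:370],None,fx=3.2,fy=3.2))
for n in ["side","top","wrist"]: print(n,ctrl.spot_in("lid_edge",n)[:2])
E
```

```text
[486.62068647  62.41749922 148.74326249] [-0.01961265 -0.26935438 -0.87202382]
side [{'centre': [603.0, 105.0, 160.0], 'conf': 0.91}]
top [{'centre': [609.8, 20.2, 147.1], 'conf': 0.77}, {'centre': [577.7, -21.6, 107.9], 'conf': 0.16}]
wrist [{'centre': [599.0, -157.1, 116.0], 'conf': 0.78}]
```

View pics/e_sidez.png

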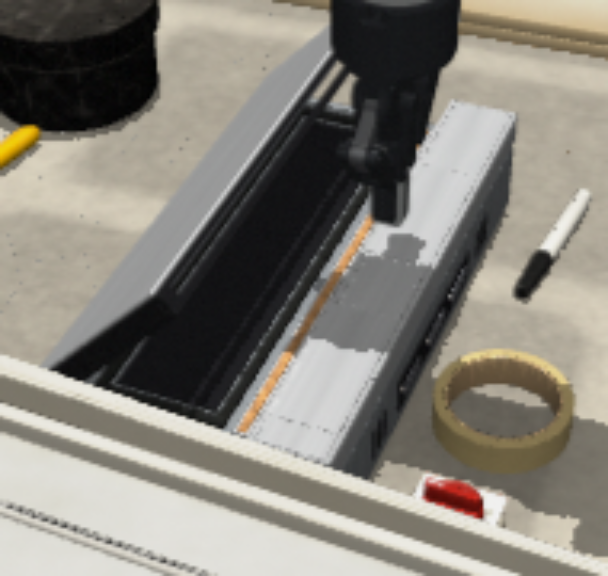

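View pics/e_wrist.png

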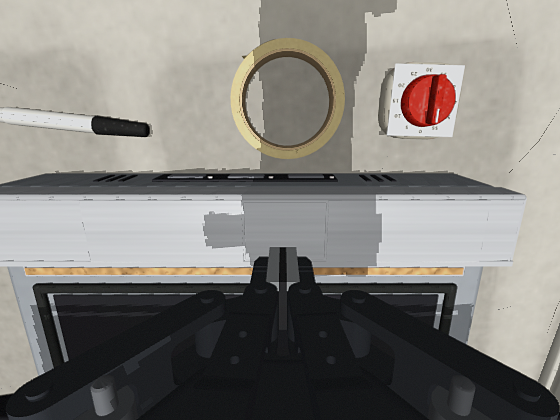

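View pics/e_top.png

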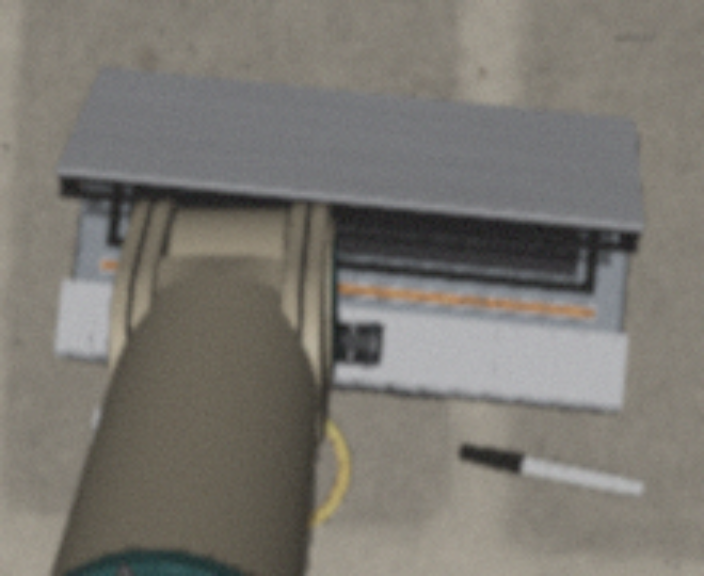

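```bash
python3 - <<'E'
from h import *
np.set_printoptions(precision=1,suppress=True)
xa=np.array([.996,-.0892,0]);ya=np.array([.0892,.996,0]);c=np.array([559.6,24.3,0]);Z=np.array([0,0,1])
def P(x,y,z): return c+x*xa+y*ya+z*Z
def pt(th,n,y):
    u=np.array([-np.cos(th),np.sin(th)]);m=np.array([np.sin(th),np.cos(th)])
    q=np.array([88,74])+132.5*u+n*m; return P(q[0],y,q[1]),q
for th in [.6,.7,.8,.9,1.0]:
    print(th,"side UL",proj("side",pt(th,20,186)[0]),"top UL,LL",proj("top",pt(th,20,186)[0]),proj("top",pt(th,-2,186)[0]),pt(th,-2,0)[1])
f=3.2
print("obs side UL",180+165/f,130+298/f,"top UL,LL,UR",150+60/f,130+176/f,150+60/f,130+192/f,150+640/f,130+230/f)
print(pt(.8,20,-186), *[proj("top",pt(t,20,-186)[0]) for t in (.7,.8,.9)])
E
```

```text
0.6 side UL [239.1 231.6] top UL,LL [168.8 196.4] [169.9 203.4] [-22.5 147.2]
0.7 side UL [234.1 226.6] top UL,LL [168.4 191.2] [169.3 199.1] [-14.6 157.8]
0.8 side UL [228.6 221.8] top UL,LL [168.1 185.6] [168.8 194.2] [ -5.7 167.7]
0.9 side UL [222.7 217.3] top UL,LL [168.  179.6] [168.5 188.9] [  4.1 176.5]
1.0 side UL [216.6 213.2] top UL,LL [168.1 173.2] [168.2 183.2] [ 14.7 184.4]
obs side UL 231.5625 223.125 top UL,LL,UR 168.75 185.0 168.75 190.0 350.0 201.875
(array([ 553. , -161.9,  183. ]), array([ 10., 183.])) [349.3 208.7] [350.3 203.1] [351.3 197.2]
```

Call:
arm_command(series=[[0,2.0,-0.18,0,0,0,0],[0,2.0,-0.18,0,0,0,0],[0,1.0,-0.09,0,0,0,0],[0,0.5,-0.05,0,0,0,0],[0,0.5,-0.05,0,0,0,0],[0,0.5,-0.05,0.2,0,0,0],[0,0.5,-0.05,0.2,0,0,0],[0,0,0,0,0,0,0]])

```text
clock: 6.82
eef_pos: [557.5, 55.8, 152.7]
tool_rot: [0.094, 1.569, 0.004]
force: [-0.4, 0.4, 0.1]
width: 0.2
```

```bash
python3 - <<'E'
from h import *
import cv2
im=ctrl.get_image("side")
cv2.imwrite("pics/f_sidez.png",cv2.resize(im[130:310,180:370],None,fx=3.2,fy=3.2))
E
```

```text
(no output)
```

View pics/f_sidez.png

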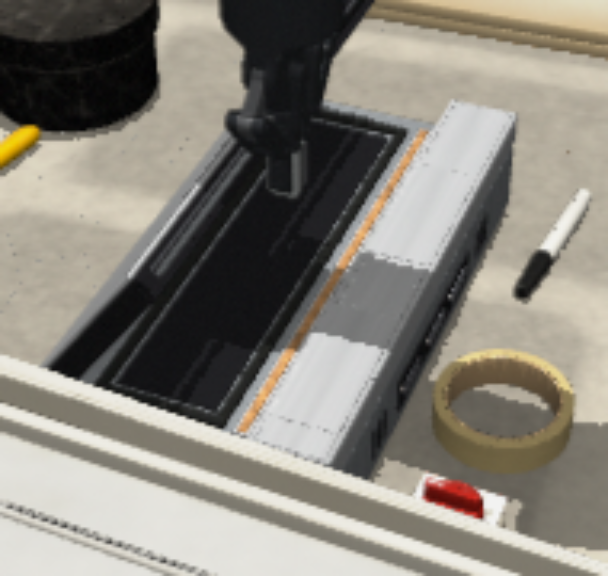

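Call:
arm_command(series=[[0,0.8,-0.07,0.5,0,0,0],[0,0.8,-0.07,0.5,0,0,0],[0,0.8,-0.07,0.4,0,0,0],[0,0.8,-0.07,0.4,0,0,0],[0,0.8,-0.07,0.4,0,0,0],[0,0.8,-0.07,0.3,0,0,0],[0,0.8,-0.07,0.2,0,0,0],[0,0.5,-0.05,0.1,0,0,0],[0,0,0,0,0,0,0],[0,0,0,0,0,0,0]])

```text
clock: 7.7
eef_pos: [617.3, 50.4, 180.1]
tool_rot: [-2.916, 1.57, -3.006]
force: [-1.0, 0.6, -0.5]
width: -0.1
```

```bash
python3 - <<'E'
from h import *
import cv2
s=ctrl.read_state(); e=s["eef_pos"]-np.array([559.6,24.3,0]); print("sealer x,y",e@[.996,-.0892,0],e@[.0892,.996,0],e[2],s["force"])
im=ctrl.get_image("side")
cv2.imwrite("pics/g_sidez.png",cv2.resize(im[100:310,180:370],None,fx=2.8,fy=2.8))
im=ctrl.get_image("top");cv2.imwrite("pics/g_top.png",cv2.resize(im[130:310,150:370],None,fx=3.2,fy=3.2))
E
```

```text
sealer x,y 55.11087027417977 31.181693001042344 180.10240135713968 [-0.95410919  0.57782945 -0.50419168]
```

View pics/g_sidez.png

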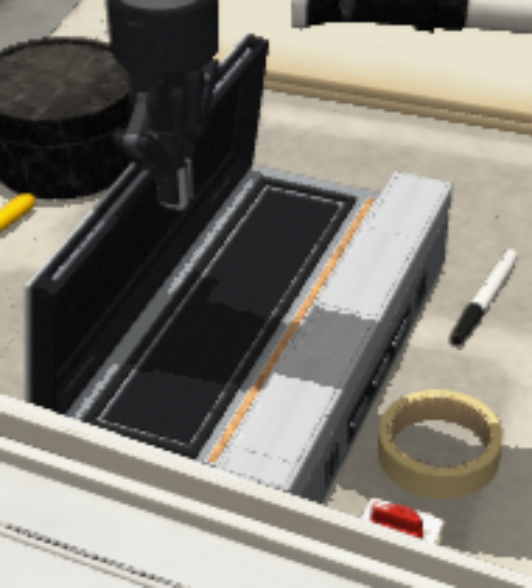

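View pics/g_top.png

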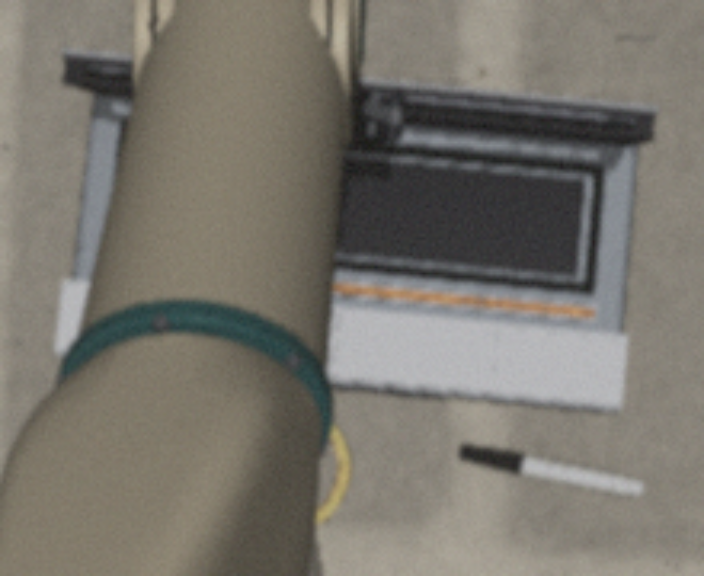

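```bash
cat >> h.py <<'E'
xa=np.array([.996,-.0892,0]);ya=np.array([.0892,.996,0]);c0=np.array([559.6,24.3,0]);Z=np.array([0,0,1])
def pt(th,n,y):
    u=np.array([-np.cos(th),np.sin(th)]);m=np.array([np.sin(th),np.cos(th)])
    q=np.array([88,74])+132.5*u+n*m; return c0+q[0]*xa+y*ya+q[1]*Z
E
python3 - <<'E'
from h import *
np.set_printoptions(precision=1,suppress=True)
for th in [1.3,1.4,1.5,1.57,1.65]:
    f=3.2; t=lambda n,y:(proj("top",pt(th,n,y))-[150,130])*f
    g=lambda n,y:(proj("side",pt(th,n,y))-[180,100])*2.8
    print(th,"top UL LL UR LR",t(20,186),t(-2,186),t(20,-186),t(-2,-186),"side UL LL UR LR",g(20,186),g(-2,186),g(20,-186),g(-2,-186))
E
```

```text
1.3 top UL LL UR LR [61.3 74.6] [ 59.4 109.7] [654.8 131.4] [650.5 166.4] side UL LL UR LR [ 48.5 290.7] [ 78.1 305.1] [264.6  35.8] [287.9  46.4]
1.4 top UL LL UR LR [63.4 53.3] [60.7 88.5] [656.8 110. ] [653.  145.3] side UL LL UR LR [ 30.4 285. ] [ 60.2 296.9] [250.1  32.1] [273.7  40.5]
1.5 top UL LL UR LR [66.  32.5] [62.5 67.4] [658.5  89.1] [655.2 124.1] side UL LL UR LR [ 12.7 280.9] [ 42.2 290.2] [235.7  29.8] [259.4  35.9]
1.57 top UL LL UR LR [68.1 18.3] [64.  52.7] [659.5  74.8] [656.6 109.4] side UL LL UR LR [  0.6 279. ] [ 29.7 286.5] [225.7  29. ] [249.4  33.5]
1.65 top UL LL UR LR [70.6  2.7] [66.1 36.2] [660.4  59. ] [657.9  92.8] side UL LL UR LR [-12.7 277.8] [ 15.7 283.2] [214.6  29. ] [238.   31.6]
```

Call:
arm_command(series=[[0,0.6,-0.05,0.2,0,0,0],[0,0.6,-0.05,0.2,0,0,0],[0,0.6,-0.05,0,0,0,0],[0,0.4,-0.04,0,0,0,0],[0,0.2,-0.02,0,0,0,0],[0,0,0,0,0,0,0],[0,0,0,0,0,0,0]])

```text
clock: 8.38
eef_pos: [641.6, 48.3, 184.2]
tool_rot: [-1.647, 1.571, -1.737]
force: [-0.0, -0.5, 0.3]
width: 0.1
```

```bash
python3 - <<'E'
from h import *
import cv2
s=ctrl.read_state(); e=s["eef_pos"]-c0; print("sealer x,y",e@xa,e@ya,e[2],s["force"])
im=ctrl.get_image("side")
cv2.imwrite("pics/h_sidez.png",cv2.resize(im[100:310,180:370],None,fx=2.8,fy=2.8))
im=ctrl.get_image("top");cv2.imwrite("pics/h_top.png",cv2.resize(im[130:310,150:370],None,fx=3.2,fy=3.2))
E
```

```text
sealer x,y 79.50083960275262 31.167268741501754 184.15551872377546 [-0.03510719 -0.47926147  0.28095708]
```

View pics/h_sidez.png

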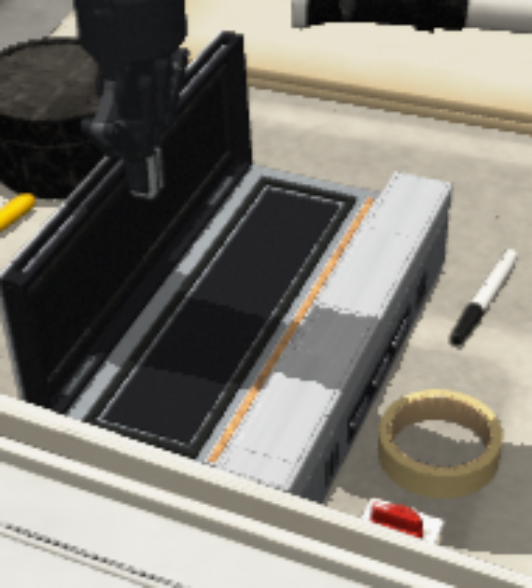

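View pics/h_top.png

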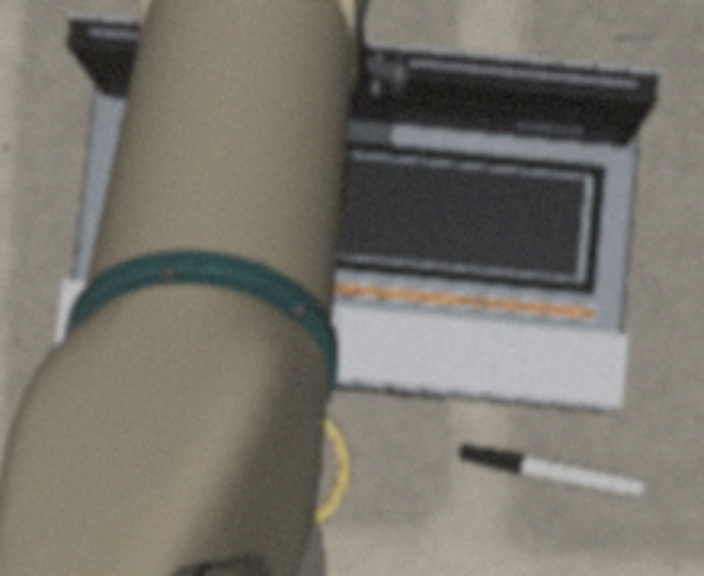

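Call:
arm_command(series=[[0,-0.5,0.05,0,0,0,0],[0,-1.5,0.14,0,0,0,0],[0,-2,0.18,0,0,0,0],[0,-3,0.27,0,0,0,0],[0,-3,0.27,0,0,0,0],[0,-3,0.27,2,0,0,0],[0,-2,0.18,3,0,0,0],[0,-2,0,3,0,0,0],[0,-2,0,3,0,0,0],[0,0,0,3,0,0,0],[0,0,0,0,0,0,0],[0,0,0,0,0,0,0]])

```text
clock: 9.48
eef_pos: [452.0, 62.2, 326.1]
tool_rot: [0.431, 1.566, 0.342]
force: [0.4, -0.1, -0.0]
width: 0.2
```

```bash
python3 - <<'E'
from h import *
import cv2
s=ctrl.read_state(); print(s["eef_pos"],s["force"],s["clock"])
im=ctrl.get_image("side");cv2.imwrite("pics/i_side.png",im)
im=ctrl.get_image("top");cv2.imwrite("pics/i_top.png",cv2.resize(im[130:310,150:370],None,fx=3.2,fy=3.2))
for l in ["marker","tape_roll","timer"]: print(l,ctrl.spot_in(l,"side")[:1],ctrl.spot_in(l,"top")[:1])
E
```

```text
[451.9536442   62.24838064 326.05236066] [ 0.36729053 -0.05195328 -0.03744011] 9.4833
marker [{'centre': [400.2, -114.9, 13.9], 'conf': 0.52}] [{'centre': [402.3, -123.5, 13.3], 'conf': 0.9}]
tape_roll [{'centre': [399.5, 82.7, 16.5], 'conf': 0.56}] [{'centre': [402.9, 33.5, 23.0], 'conf': 0.6}]
timer [{'centre': [407.3, 186.2, 39.6], 'conf': 0.82}] []
```

View pics/i_side.png

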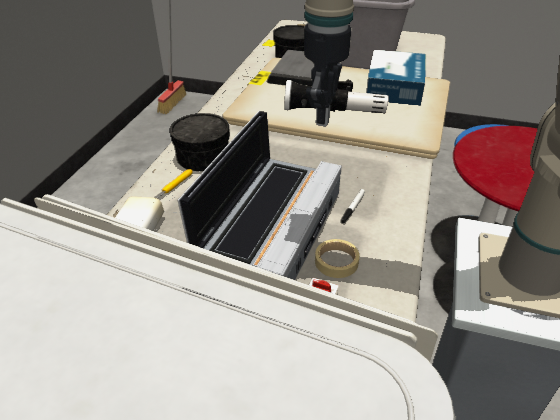

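View pics/i_top.png

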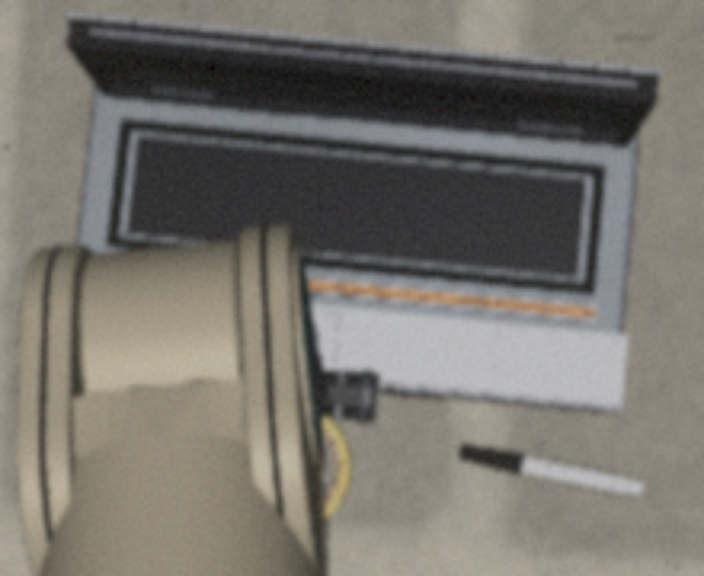

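```bash
python3 -c "
from cell import ctrl
print(ctrl.finish_job())"
```

```text
the job is handed in; nothing more can be done
None
```

The sealer is open: its lid stands upright by itself at about 1.58 rad, and I handed the job in at about 9.8 s.

- **Finding and pressing the catch:** I found the plate by its seam in the top, side and wrist pictures, at about (489, 62, 94) mm, instead of feeling along the whole strip. It gave way under the fingertips at that spot. I pressed it about 5 mm until it bottomed out at about 10 N, and the lid sprang up to about 0.78 rad.
- **Pushing the lid:** I pushed the lid from its underside at the front edge with the shut fingertips. After each push the force read about 1 N or less. I then backed the arm away to z 326 mm.
- **Last checks:**
  - After I let go, the lid edge was in the same place in the top picture, so it holds by itself, and the force read about zero.
  - The side view puts the marker, tape roll and timer within about 2 mm of where they were.
  - In the top view the arm hid the timer and part of the tape roll. The timer was not found there, and the tape roll's reported centre was about 40 mm off in y. The side picture shows both in place, so I trusted that.

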